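# Seat the cleaner bottle and free its safety cap

### The arm

A 6-joint arm with a two-finger parallel gripper is mounted at the origin on a cart in front of the work surface, level with it; the furniture and walls round the work are solid. World frame = base frame: x ahead of the robot, y to its left, z up, the work surface at z = 0. Lengths are in mm, angles in degrees, forces in N, time in s.
With the tool pointing down it reaches from about 350 to 975 mm from the base axis. Payload 7.1 kg.
Tool frame: the origin (TCP) lies where the fingers leave the gripper's body, on its centre line; the fingertips stand 80 mm ahead of it and the grasp point (between the pads) lies 61 mm ahead of it; z points along the fingers, y is the line along which they close (so a half turn about z gives the same grasp; the last joint's range is limited). The gripper opens to 88 mm and grips with 3 to 60 N. Pads are 20 mm wide; open, the fingers measure 115 mm over their backs; the gripper's body (75 mm by 178 mm) begins 61 mm behind the grasp point.
Start: joints at [-77.808, 24.242, 93.386, -0, 62.372, -1.089], TCP at [143.601, -608.263, 302.675] pointing down, gripper open.
Joint ranges: [-172.04, 172.04], [-51.8, 120.97], [4.93, 147.93], [-75.15, 255.16], [6.16, 154.13], [-145.62, 145.62]. Speed limits (degrees/s): [136.94, 136.94, 172.46, 180, 180, 180].

### API

Orientations are given as a 3x3 rotation matrix whose columns are the frame's x, y, z axes.
In Python, from workcell import robot gives the robot as it stands. The module is installed in compiled form; this text tells all that it offers.
- The arm moves only by the tool carry_out, never from a script. Its argument "targets" is a list of rows, each an object of numbers: "dx", "dy", "dz": the shift along the tool's x, y, z in mm; "yaw": the turn about the tool's z in degrees. A call has 1 to 10 rows; each row shifts and turns the commanded pose from where the row before left it, along the tool's axes as they then stand; what a row does not reach is not made up. A row lasts 1/8 s, in which the tool goes at most 62.5 mm and 10.7 degrees, less where a joint would pass 70% of its speed; a pose out of reach is approached as far as the arm can. A call is refused whole if a number of a shift passes 62.5 or a number of a turn 10.7, either way. A call with a gripper value outside its range is refused whole. "fingers" is the finger opening in mm, from 0 to 87.8, set as the call begins (left out, the last holds). The fingers move at their own pace and stop on an object; the grip force is fixed at half the most. Time passes only in rows, so rows that do not move let the fingers close. It gives the time, the measured TCP pose, the force, the opening and the grip force at its end, in the units of the state.
- robot.observe(): the state, without advancing time (a new reading comes with each control period).
- robot.camera(name): name is "scene" or "top" or "wrist"; returns a dict with "image" (480x640x3 uint8, red, green, blue), "depth" (480x640 float32, mm along the optical axis (not along the pixel's ray), 0 where there is no reading), "intrinsics" (3x3 intrinsics, pixels), "rvec" (rotation vector, rad) and "tvec" (3), from world to camera coordinates, as OpenCV has them; the wrist camera has in their place "T_tool_cam" (4x4, takes a point from camera to tool coordinates, whose origin is the TCP and whose axes are the flange's). Camera axes: x right, y down, z forward; pixel columns grow to the right and rows downward; lengths in mm; the calibration is good to about 2 mm. A picture is of the moment at which its call begins: read the wrist's pose just before it.
- robot.finish_job(): hands the job in; it is judged then, once.
The state is a dict: "t": time; "joint_pos": joint angles; "dq": joint speeds; "tau": joint torques, N m; "eef_pos": TCP position; "tool_rot": TCP orientation; "ft_force": force on the tool from outside, world axes, zero at the start; "ft_torque": the same for the moment, N m; "opening": opening from 0.0 (shut) to 1.0 (fully open); "grasp_force": force on a finger pad.
Only numpy, scipy, OpenCV 4.12 (cv2) and the standard library are available. Lean on these libraries where they do the work, as an engineer would, in place of code of your own. Each camera call takes 0.05 s, during which the arm holds its last target. There are 200 camera calls.

### The job

Closing time, and the counter cleaner is to be dosed: keeping it upright, put the square bottle down into the square well of the steel dosing stand, which keeps it from turning. Then press its safety cap down, turn it anticlockwise while it is pressed until it comes free, lift it off and finish still holding it in the gripper, level and a few centimetres straight above the open bottle, so that a dose can be drawn and the cap put straight back. Do not disturb the measuring cup, the cookie pack or the roll of tape.

Things in the scene. Friction and masses are not known exactly. Their poses are not given: they have to be found in the camera images.
- bottle: Loose white square plastic bottle with a paper label, 0.3 to 0.6 kg, upright on the counter. Body 62 x 62 mm, all four sides alike, to 108 mm above its underside; round shoulder up to the neck at 124 mm; rim at 160 mm; top of the shut cap at 174 mm. Origin: centre of its underside; z up, x and y square to its sides. It can be lifted by the shut cap. In the well it can turn up to 7 degrees.
- cap: Round ribbed grey push-and-turn safety cap on the bottle, 50 mm wide, 40 mm tall, 40 g, with three lugs inside. Origin: centre of its lower edge, 134 mm above the bottle's underside when shut; z up. Shut, its x axis is that of the bottle within 3 degrees; catches on the neck stop it from turning or lifting until it is pressed down.
- stand: Stainless dosing stand, screwed down: tray 190 x 104 mm, 10 mm high, from 53 mm before (its -x) to 137 mm behind its origin. At the origin a square well open at the top, 67 x 67 mm inside, sides along its x and y, walls to 45 mm above the counter, lips flaring out to 53 mm. A low ring 92 mm behind the well holds the measuring cup. Origin: counter level under the well's centre; z up.
- stand_well (a point): Centre of the well's floor, 6 mm above the counter, where the centre of the bottle's underside belongs.
- measuring_cup: Small white cup, 52 mm wide, 60 mm tall, standing loose in the stand's ring. Origin: centre of its underside. Leave alone.
- cookie_pack: Pack of brown cookies, 64 x 96 x 96 mm, at the left of the work. Origin: centre of its underside. Leave alone.
- tape_roll: Roll of beige tape lying flat, 98 mm wide, 25 mm high, at the right of the work. Origin: centre of its underside. Leave alone.
- bottle_rim (a point): Centre of the bottle's mouth, on the neck's rim, 160 mm above the bottle's underside.
- cap_top (a point): Centre of the cap's flat top, 40 mm above its lower edge. Kept pressed, the cap turns anticlockwise (seen from above): from 44 degrees of turn relative to the bottle its lugs stand in gaps and it lifts straight off; an end stop blocks it at 81 degrees, so aim for about 62 plus the bottle's play in the well.
- cap_liner (a joint): How far the cap is pressed down onto its inner spring, in m: 0 shut, over 0.0045 clear of the catches, 0.0065 fully down, -0.001 with the cap off. The spring pushes back with 6 N at 0, 11.4 N at 0.0045 and 13.8 N at 0.0065. At less than 0.0045 the cap cannot turn past its catches.
Mind the look-alikes: they are no part of the job. Leave any blue or green look-alike of the cap alone.

How it is judged:
By the outcome, as a careful person would: the job done as asked, in the order asked, and still so for the second after the job is handed in, while the arm keeps its last pose, push and grip.
It also fails if it takes over 48 s, if anything falls off the work surface, if the arm or the gripper's body presses on something with over 40 N, if the wrist force passes 120 N, or if a joint passes its speed limit or range.

## Working session

There is one attempt and no reset: what is moved stays moved. The work goes in short steps, Python scripts to look and compute and a tool call to move; the robot and the scene stay as the last step left them, time stands still between calls to the robot, and variables do not carry over. Pictures are saved under pics/ and viewed, at most 10 in all, crops included, and the job is handed in when it is done.

Besides the shell and the picture viewer there is one more tool, called by a JSON object that holds its "api" and its "payload". carry_out: Moves the arm, as the interface text tells. Its arguments: {"type":"object","properties":{"targets":{"type":"array"},"fingers":{"type":"number"}},"required":["targets"]}

```bash
mkdir -p pics; cat > h.py <<'E'
import numpy as np, cv2
from workcell import robot
def shot(n):
    s=robot.observe(); c=robot.camera(n); K=np.array(c["intrinsics"],float)
    if n=="wrist":
        T=np.array(c["T_tool_cam"],float); W=np.eye(4); W[:3,:3]=s["tool_rot"]; W[:3,3]=s["eef_pos"]; T=W@T
    else:
        R=cv2.Rodrigues(np.array(c["rvec"],float))[0]; T=np.eye(4); T[:3,:3]=R.T; T[:3,3]=-R.T@np.array(c["tvec"],float).ravel()
    return c["image"],c["depth"],K,T
def cloud(d,K,T):
    v,u=np.mgrid[:480,:640]; P=np.stack([(u-K[0,2])/K[0,0]*d,(v-K[1,2])/K[1,1]*d,d],-1)
    W=P@T[:3,:3].T+T[:3,3]; W[d<=0]=np.nan; return W
def plane(u,v,z,K,T):
    r=T[:3,:3]@np.array([(u-K[0,2])/K[0,0],(v-K[1,2])/K[1,1],1]); return T[:3,3]+r*(z-T[2,3])/r[2]
def save(n,im): cv2.imwrite("pics/"+n+".png",im[:,:,::-1])
E
python3 - <<'E'
from h import *
s=robot.observe();print(s["t"],s["eef_pos"],np.round(s["tool_rot"],3),s["opening"],s["ft_force"])
for n in("scene","top"):
    im,d,K,T=shot(n);save(n,im);np.savez(n,im=im,d=d,K=K,T=T);print(n,T[:3,3],(d>0).mean())
E
```

```text
0.0 [ 143.51343819 -607.8485431   301.9199191 ] [[ 0.973  0.23  -0.   ]
 [ 0.23  -0.973  0.001]
 [ 0.    -0.002 -1.   ]] 0.9987986779526689 [ 0.36259467 -0.79407909 -0.29212539]
scene [100.7975561  591.88811728 827.0830309 ] 0.9957975260416667
top [ 330.92216938   17.96457152 1299.65494111] 0.9959993489583333
```

View pics/scene.png

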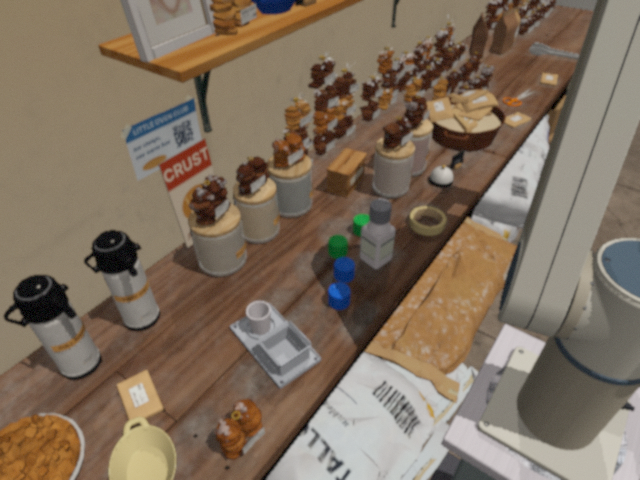

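View pics/top.png

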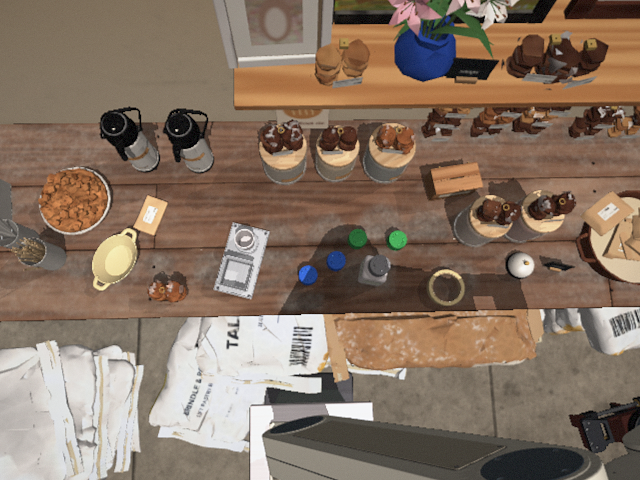

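Scene: the one bottle with a grey cap is at scene (380,210–265) / top (377,266), and the stand at scene (280,345) / top (240,268). The blue caps at top (307,274) and (336,260) and the green ones at (358,238) and (397,239) are loose look-alikes. The grey cap on the bottle is the one meant. I'll confirm it in a crop and measure.

```bash
python3 - <<'E'
from h import *
from scipy import ndimage
A={n:np.load(n+".npz") for n in("scene","top")}
for n in A:
    a=A[n];W=cloud(a["d"],a["K"],a["T"])
    if n=="top":
        p=W[266,377];print("cap pix",p); c0=W[266,377][:2]; s0=W[268,240][:2]; print("stand",W[268,240])
    near=np.linalg.norm(W[...,:2]-c0,axis=-1)<60
    m=near&(W[...,2]>168)&(W[...,2]<182);q=W[m];print(n,"cap top",len(q),q.mean(0),q.min(0),q.max(0))
    b=near&(W[...,2]>20)&(W[...,2]<100);q=W[b];print(n,"body",q.min(0),q.max(0))
    m=near&(W[...,2]>100)&(W[...,2]<112)
    print(n,"shoulder rect",cv2.minAreaRect(W[near&(W[...,2]>15)&(W[...,2]<112)][:,:2].astype(np.float32)))
    ns=np.linalg.norm(W[...,:2]-s0,axis=-1)<170
    m=ns&(W[...,2]>5)&(W[...,2]<62)
    l,k=ndimage.label(m);i=1+np.argmax(ndimage.sum(m,l,range(1,k+1)));q=W[l==i]
    print(n,"stand rect",cv2.minAreaRect(q[:,:2].astype(np.float32)),len(q))
    m=(l==i)&(W[...,2]>38);l2,k=ndimage.label(m)
    for j in range(1,k+1):
        q=W[l2==j]
        if len(q)>25: print("  high",len(q),cv2.minAreaRect(q[:,:2].astype(np.float32)),q[:,2].max())
c1=cv2.resize(A["top"]["im"][215:310,200:420],None,fx=3.4,fy=3.4,interpolation=2)[:320,:748]
c2=cv2.resize(A["scene"]["im"][190:310,310:460],None,fx=2.2,fy=2.2)
o=np.zeros((590,750,3),np.uint8);o[:c1.shape[0],:c1.shape[1]]=c1;o[325:325+c2.shape[0],:c2.shape[1]]=c2
c3=cv2.resize(A["scene"]["im"][290:395,220:340],None,fx=2.4,fy=2.4);o[325:325+c3.shape[0],350:350+c3.shape[1]]=c3
save("crop",o)
E
```

```text
Traceback (most recent call last):
NameError: name 'c0' is not defined
```

```bash
cat > m.py <<'E'
from h import *
from scipy import ndimage
A={n:np.load(n+".npz") for n in("top","scene")}
for n in A:
    a=A[n];W=cloud(a["d"],a["K"],a["T"])
    if n=="top":
        print("cap pix",W[262,377]); c0=W[262,377][:2]; s0=W[268,240][:2]; print("stand",W[268,240])
    near=np.linalg.norm(W[...,:2]-c0,axis=-1)<60
    m=near&(W[...,2]>168)&(W[...,2]<182);q=W[m];print(n,"cap top",len(q),q.mean(0),q.min(0),q.max(0))
    b=near&(W[...,2]>20)&(W[...,2]<100)
    print(n,"body rect",cv2.minAreaRect(W[b][:,:2].astype(np.float32)))
    m=np.linalg.norm(W[...,:2]-s0,axis=-1)<170
    m&=(W[...,2]>5)&(W[...,2]<62)
    l,k=ndimage.label(m);i=1+np.argmax(ndimage.sum(m,l,range(1,k+1)));q=W[l==i]
    print(n,"stand rect",cv2.minAreaRect(q[:,:2].astype(np.float32)),len(q))
    m=(l==i)&(W[...,2]>38);l2,k=ndimage.label(m)
    for j in range(1,k+1):
        q=W[l2==j]
        if len(q)>15: print("  high",len(q),cv2.minAreaRect(q[:,:2].astype(np.float32)),q[:,2].max())
c1=cv2.resize(A["top"]["im"][215:310,200:420],None,fx=3.4,fy=3.4,interpolation=2)
c2=cv2.resize(A["scene"]["im"][190:310,310:460],None,fx=2.2,fy=2.2)
o=np.zeros((590,750,3),np.uint8);o[:c1.shape[0],:c1.shape[1]]=c1;o[325:325+c2.shape[0],:c2.shape[1]]=c2
c3=cv2.resize(A["scene"]["im"][290:395,220:340],None,fx=2.4,fy=2.4);o[325:325+c3.shape[0],350:350+c3.shape[1]]=c3
save("crop",o)
E
python3 m.py
```

```text
cap pix [ 491.92818768 -160.24992683  177.14518595]
stand [507.71100458 185.86748105   7.02141048]
top cap top 335 [ 486.83360022 -165.9980812   174.49907276] [ 463.17131568 -189.73132913  168.00872998] [ 511.96677365 -141.82198113  180.06300956]
top body rect ((475.67431640625, -148.94561767578125), (80.00824737548828, 39.6257209777832), 33.41744613647461)
top stand rect ((532.455810546875, 182.76177978515625), (108.68782806396484, 194.6000518798828), 75.6933364868164) 2002
  high 357 ((490.3307189941406, 193.39125061035156), (82.40137481689453, 83.0476303100586), 75.13772583007812) 59.30132151935186
scene cap top 250 [ 485.0754656  -167.29634916  172.16235095] [ 461.97449162 -193.28033468  168.00245004] [ 510.29864564 -142.16492628  176.56528244]
scene body rect ((475.6255187988281, -152.8718719482422), (81.1738052368164, 46.43229675292969), 31.494630813598633)
scene stand rect ((525.3338623046875, 179.51687622070312), (105.68009185791016, 185.77066040039062), 74.38639831542969) 2344
  high 167 ((585.4359130859375, 156.7436065673828), (44.960792541503906, 28.35256576538086), 42.21402359008789) 61.99709061624196
  high 140 ((568.1743774414062, 176.6584014892578), (48.14883804321289, 22.276649475097656), 40.00677490234375) 61.861644813235216
  high 566 ((488.9133605957031, 190.06317138671875), (83.55377197265625, 84.2508773803711), 73.47479248046875) 56.07636816814306
```

View pics/crop.png

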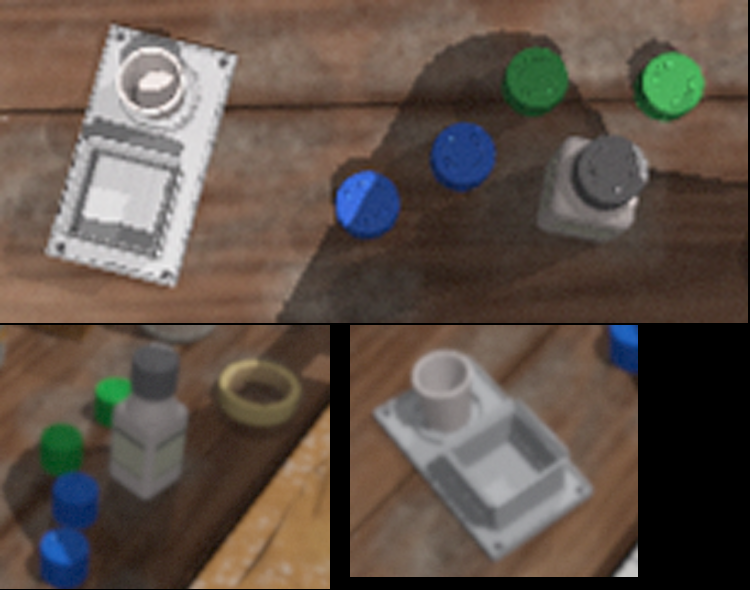

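The crop confirms it: the bottle's cap is grey (crop 610,170), and the four blue and green caps lie loose on the counter. Next I'll move above the bottle for a close wrist look.

{"api": "carry_out", "payload": {"targets": [{"dx": 40,"dy": -32,"dz": -12},{"dx": 40,"dy": -32,"dz": -12},{"dx": 40,"dy": -32,"dz": -12},{"dx": 40,"dy": -32,"dz": -12},{"dx": 40,"dy": -32,"dz": -12},{"dx": 40,"dy": -32,"dz": -12},{"dx": 40,"dy": -32,"dz": -12},{"dx": 40,"dy": -32,"dz": -10},{"dx": 40,"dy": -32,"dz": -5},{"dx": 40,"dy": -32}], "fingers": 80}}

```text
invalid input
```

{"api": "carry_out", "payload": {"targets": [{"dx": 20,"dy": -20},{"dx": 0},{"dx": 0}]}}

```text
invalid input
```

```bash
cat > w.py <<'E'
from h import *
import sys
s=robot.observe();print(s["t"],s["eef_pos"],np.round(s["tool_rot"],4).tolist(),np.round(s["joint_pos"],1),s["ft_force"],s["opening"],s["grasp_force"])
im,d,K,T=shot("wrist");save(sys.argv[1],im);np.savez(sys.argv[1],im=im,d=d,K=K,T=T)
E
python3 w.py w1
```

```text
0.1 [ 143.51749042 -607.89796736  301.98312482] [[0.9733, 0.2297, -0.0003], [0.2297, -0.9732, 0.0013], [0.0, -0.0014, -1.0]] [-77.8  24.3  93.4  -0.   62.4  -1.1] [ 0.30486293  0.2976114  -0.06519992] 1.0007250583781941 0.0
```

View pics/w1.png

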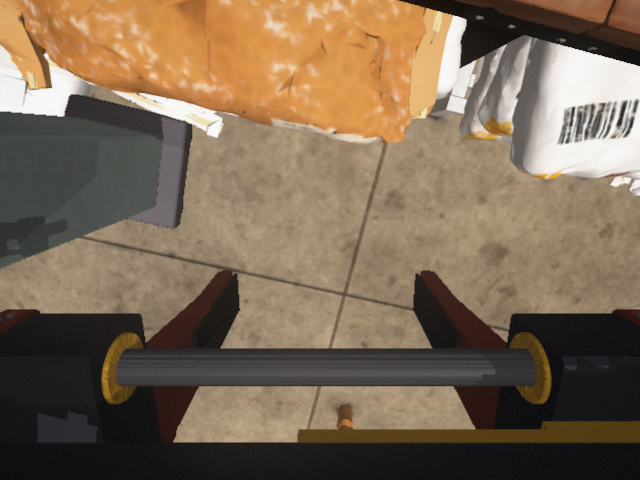

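The wrist view shows the floor and the sack ahead of the fingers (tips near (235,275) and (420,275)), because the arm has not moved. The move was refused, so I'll retry with all four keys in every row.

{"api": "carry_out", "payload": {"targets": [{"dx": 40,"dy": -32,"dz": -12,"yaw": 0},{"dx": 40,"dy": -32,"dz": -12,"yaw": 0},{"dx": 40,"dy": -32,"dz": -12,"yaw": 0},{"dx": 40,"dy": -32,"dz": -12,"yaw": 0},{"dx": 40,"dy": -32,"dz": -12,"yaw": 0},{"dx": 40,"dy": -32,"dz": -12,"yaw": 0},{"dx": 40,"dy": -32,"dz": -12,"yaw": 0},{"dx": 40,"dy": -32,"dz": -10,"yaw": 0},{"dx": 40,"dy": -32,"dz": -5,"yaw": 0},{"dx": 40,"dy": -32,"dz": 0,"yaw": 0}], "fingers": 80}}

```text
t: 1.4
eef_pos: [460.3, -203.5, 402.2]
tool_rot: [[0.973, 0.23, 0.001], [0.23, -0.973, -0.0], [0.001, 0.001, -1.0]]
ft_force: [0.3, -1.2, -0.2]
opening: 0.909
grasp_force: 0.0
```

```bash
python3 w.py w2; python3 -c "
import numpy as np;a=np.load('w2.npz');print(a['T'].round(3),a['K'])"
```

```text
1.4 [ 460.29217984 -203.49315714  402.17776164] [[0.9733, 0.2297, 0.0009], [0.2297, -0.9733, -0.0005], [0.0008, 0.0007, -1.0]] [-25.2   7.5 102.5  -0.   69.9  51.5] [ 0.26722403 -1.16747866 -0.23540666] 0.9091503991649852 0.0
[[ 2.29000e-01 -9.38000e-01 -2.61000e-01  5.31143e+02]
 [-9.73000e-01 -2.21000e-01 -6.30000e-02 -1.87152e+02]
 [ 1.00000e-03  2.68000e-01 -9.63000e-01  4.84752e+02]
 [ 0.00000e+00  0.00000e+00  0.00000e+00  1.00000e+00]] [[351.41248793   0.         325.90325438]
 [  0.         351.41248793 236.85757936]
 [  0.           0.           1.        ]]
```

View pics/w2.png

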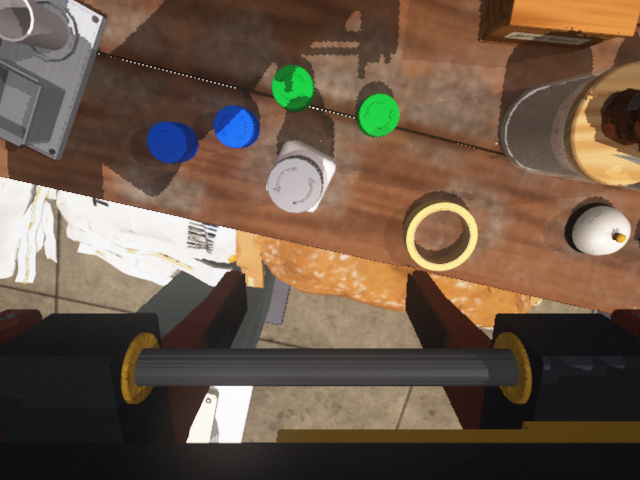

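The grey cap, with its turn arrows, sits at (296,182) on the white square shoulder, whose corners are near (335,155), (320,210) and (288,142). The stand is at the left edge. I'll combine the clouds from the three views.

```bash
cat > m2.py <<'E'
from h import *
Ps=[]
for n in("top","scene","w2"):
    a=np.load(n+".npz");W=cloud(a["d"],a["K"],a["T"])
    near=np.linalg.norm(W[...,:2]-[487,-166],axis=-1)<55
    q=W[near&(W[...,2]>165)&(W[...,2]<182)];(c,r)=cv2.minEnclosingCircle(q[:,:2].astype(np.float32))
    print(n,"cap",q[:,2].mean().round(1),np.round(c,1),round(r,1),"med",np.median(q[:,:2],0))
    b=W[near&(W[...,2]>12)&(W[...,2]<109)];Ps.append(b)
    print("  body",len(b),cv2.minAreaRect(b[:,:2].astype(np.float32)))
    # face normals from cloud: local normals of vertical faces
    dx=np.roll(W,-2,1)-np.roll(W,2,1);dy=np.roll(W,-2,0)-np.roll(W,2,0);N=np.cross(dx,dy);N/=np.linalg.norm(N,axis=-1,keepdims=True)
    m=near&(W[...,2]>15)&(W[...,2]<100)&(abs(N[...,2])<.25)
    t=np.arctan2(N[m][:,1],N[m][:,0]);print("  faces",m.sum(),np.degrees(np.angle(np.exp(4j*t).mean()))/4,abs(np.exp(4j*t).mean()))
P=np.vstack(Ps);print("all",cv2.minAreaRect(P[:,:2].astype(np.float32)))
E
python3 m2.py
```

```text
top cap 174.3 [ 487.2 -166.3] 25.2 med [ 486.90716117 -165.5159516 ]
  body 290 ((487.04571533203125, -165.59521484375), (62.71604919433594, 62.4084358215332), 76.56453704833984)
  faces 162 -15.755092805879961 0.6659427895488395
scene cap 171.7 [ 486.9 -167.4] 26.6 med [ 484.50313441 -165.9747514 ]
  body 1052 ((484.1429138183594, -167.41842651367188), (65.44110870361328, 64.43519592285156), 76.13986206054688)
  faces 789 -12.567081873715384 0.5183969279027695
w2 cap 174.3 [ 486.6 -169. ] 25.3 med [ 487.62884305 -169.20998654]
  body 762 ((487.052001953125, -169.05709838867188), (61.93836212158203, 62.36003112792969), 77.06144714355469)
  faces 146 -15.264650330874055 0.810870359062332
all ((485.68975830078125, -166.83522033691406), (65.74854278564453, 66.4559326171875), 77.89275360107422)
```

{"api": "carry_out", "payload": {"targets": [{"dx": 17,"dy": -14.5,"dz": 40,"yaw": 0},{"dx": 17,"dy": -14.5,"dz": 50,"yaw": 0},{"dx": 0,"dy": 0,"dz": 0,"yaw": 0}]}}

```text
t: 1.82
eef_pos: [484.3, -167.4, 308.5]
tool_rot: [[0.973, 0.232, -0.007], [0.232, -0.973, 0.003], [-0.006, -0.004, -1.0]]
ft_force: [-0.8, -0.5, 0.3]
opening: 0.912
grasp_force: 0.0
```

```bash
sed -i 's/("top","scene","w2")/("w3",)/' m2.py; python3 w.py w3; python3 m2.py
```

```text
1.825 [ 484.32758775 -167.37612881  308.51770888] [[0.9728, 0.2317, -0.0072], [0.2317, -0.9728, 0.0027], [-0.0064, -0.0043, -1.0]] [-20.4  14.5 107.    0.   58.9  56.2] [-0.78680302 -0.47867142  0.31853428] 0.9119320774745759 0.0
w3 cap 174.2 [ 486.5 -169.1] 25.3 med [ 488.50060742 -168.62297626]
  body 1728 ((487.0442199707031, -168.86053466796875), (62.77229309082031, 62.38682556152344), 77.1009292602539)
  faces 616 -15.179140274488816 0.6953204692568673
all ((487.0442199707031, -168.86053466796875), (62.77229309082031, 62.38682556152344), 77.1009292602539)
```

{"api": "carry_out", "payload": {"targets": [{"dx": 2,"dy": 2,"dz": 30,"yaw": 0},{"dx": 0,"dy": 0,"dz": 35,"yaw": 0},{"dx": 0,"dy": 0,"dz": 26,"yaw": 0},{"dx": 0,"dy": 0,"dz": 0,"yaw": 0},{"dx": 0,"dy": 0,"dz": 0,"yaw": 0}]}}

```text
t: 2.5
eef_pos: [489.2, -171.3, 222.7]
tool_rot: [[0.973, 0.229, 0.003], [0.229, -0.973, -0.001], [0.002, 0.002, -1.0]]
ft_force: [-0.2, 0.7, 0.9]
opening: 0.913
grasp_force: 0.0
```

{"api": "carry_out", "payload": {"targets": [{"dx": 0,"dy": 0,"dz": 0,"yaw": 0},{"dx": 0,"dy": 0,"dz": 0,"yaw": 0},{"dx": 0,"dy": 0,"dz": 0,"yaw": 0},{"dx": 0,"dy": 0,"dz": 0,"yaw": 0},{"dx": 0,"dy": 0,"dz": 0,"yaw": 0},{"dx": 0,"dy": 0,"dz": 0,"yaw": 0}], "fingers": 40}}

```text
t: 3.25
eef_pos: [488.3, -170.2, 220.9]
tool_rot: [[0.973, 0.23, 0.0], [0.23, -0.973, 0.0], [0.0, -0.0, -1.0]]
ft_force: [-0.8, 2.6, 5.2]
opening: 0.557
grasp_force: 30.0
```

{"api": "carry_out", "payload": {"targets": [{"dx": 0,"dy": 0,"dz": -8,"yaw": 0},{"dx": 0,"dy": 0,"dz": -22,"yaw": 0},{"dx": 0,"dy": 0,"dz": -30,"yaw": 0},{"dx": 0,"dy": 0,"dz": -25,"yaw": 0},{"dx": 0,"dy": 0,"dz": -10,"yaw": 0},{"dx": 0,"dy": 0,"dz": 0,"yaw": 0}]}}

```text
t: 4.0
eef_pos: [488.2, -170.5, 315.8]
tool_rot: [[0.973, 0.23, 0.001], [0.23, -0.973, -0.0], [0.0, 0.0, -1.0]]
ft_force: [0.1, -0.4, -4.7]
opening: 0.558
grasp_force: 30.0
```

{"api": "carry_out", "payload": {"targets": [{"dx": 0,"dy": -20,"dz": 0,"yaw": 0},{"dx": 0,"dy": -40,"dz": 0,"yaw": 0},{"dx": 0,"dy": -48,"dz": 0,"yaw": 0},{"dx": 0,"dy": -48,"dz": 0,"yaw": 0},{"dx": 0,"dy": -48,"dz": 0,"yaw": 0},{"dx": 0,"dy": -48,"dz": 0,"yaw": 0},{"dx": 0,"dy": -44,"dz": 0,"yaw": 0},{"dx": 3,"dy": -36,"dz": 0,"yaw": 0},{"dx": 0,"dy": -20,"dz": 0,"yaw": 0},{"dx": 0,"dy": 0,"dz": 0,"yaw": 0}]}}

```text
t: 5.25
eef_pos: [408.8, 174.1, 314.7]
tool_rot: [[0.973, 0.233, -0.002], [0.233, -0.973, -0.001], [-0.002, 0.0, -1.0]]
ft_force: [-0.2, -0.3, -4.0]
opening: 0.554
grasp_force: 30.0
```

{"api": "carry_out", "payload": {"targets": [{"dx": 0,"dy": 0,"dz": 0,"yaw": 0},{"dx": 0,"dy": 0,"dz": 0,"yaw": 0}]}}

```text
t: 5.5
eef_pos: [410.1, 172.3, 315.4]
tool_rot: [[0.973, 0.229, -0.001], [0.229, -0.973, -0.0], [-0.001, 0.0, -1.0]]
ft_force: [-0.4, -0.1, -3.3]
opening: 0.558
grasp_force: 30.0
```

```bash
python3 w.py w4
```

```text
5.5 [410.11807545 172.27711954 315.3830538 ] [[0.9734, 0.2289, -0.0006], [0.2289, -0.9734, -0.0004], [-0.0007, 0.0002, -1.0]] [ 21.3   7.8 114.5  -0.   57.7  98. ] [-0.35879373 -0.11944172 -3.33493091] 0.5584138744207214 29.967995330225676
```

View pics/w4.png

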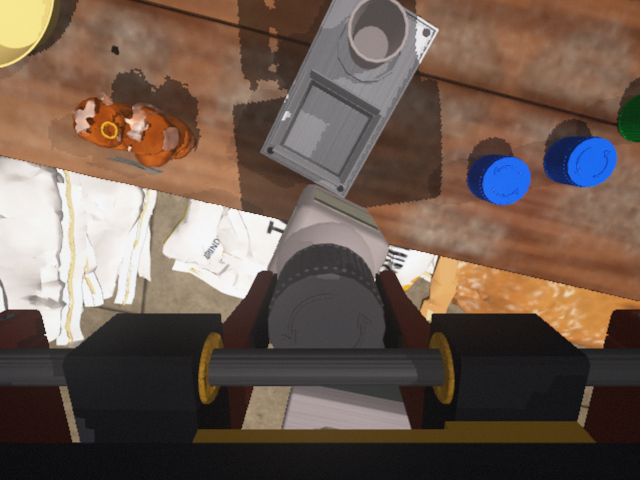

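The well is in full view: its opening has corners near (312,75), (382,110), (335,172) and (275,140). The held bottle's shoulder corners are near (310,188) and (388,230).

```bash
python3 - <<'E'
from h import *
a=np.load("w4.npz");W=cloud(a["d"],a["K"],a["T"]);z=W[...,2]
n=np.linalg.norm(W[...,:2]-[490,192],axis=-1)<62
for lo,hi in((36,58),(42,58),(46,58),(4,11)):
    q=W[n&(z>lo)&(z<hi)][:,:2].astype(np.float32);r=cv2.minAreaRect(q);print("well",lo,len(q),r)
m=(z>3)&(z<62)&(np.linalg.norm(W[...,:2]-[525,182],axis=-1)<125)
q=W[m][:,:2].astype(np.float32);print("stand",cv2.minAreaRect(q))
c=(z>40)&(z<64)&(np.linalg.norm(W[...,:2]-[578,167],axis=-1)<45);print("cup",cv2.minEnclosingCircle(W[c][:,:2].astype(np.float32)))
nb=np.linalg.norm(W[...,:2]-[409,173],axis=-1)<55
q=W[nb&(z>262)&(z<275)];print("cap",q[:,2].mean(),cv2.minEnclosingCircle(q[:,:2].astype(np.float32)))
for lo,hi in((105,205),(150,205),(195,205)):
    q=W[nb&(z>lo)&(z<hi)];print("body",len(q),cv2.minAreaRect(q[:,:2].astype(np.float32)))
dx=np.roll(W,-2,1)-np.roll(W,2,1);dy=np.roll(W,-2,0)-np.roll(W,2,0);N=np.cross(dx,dy);N/=np.linalg.norm(N,axis=-1,keepdims=True)
m=nb&(z>110)&(z<190)&(abs(N[...,2])<.4);t=np.degrees(np.arctan2(N[m][:,1],N[m][:,0]));h,e=np.histogram(t,36,(-180,180));i=h.argmax()
k=abs(t-(e[i]+5))<12;print(m.sum(),"face",np.median(t[k]),k.sum(),"nz",np.median(N[m][k][:,2]))
u,v=330,0
E
```

```text
well 36 3100 ((488.876953125, 190.859619140625), (82.45478820800781, 82.45318603515625), 74.72319030761719)
well 42 2928 ((488.876953125, 190.859619140625), (82.45478820800781, 82.45318603515625), 74.72319030761719)
well 46 2570 ((488.876953125, 190.859619140625), (82.45478820800781, 82.45318603515625), 74.72319030761719)
well 4 6259 ((493.3116455078125, 189.72633361816406), (104.03717803955078, 115.21734619140625), 74.70338439941406)
stand ((527.1679077148438, 170.93023681640625), (169.4139862060547, 190.450439453125), 74.71524047851562)
cup ((576.7619018554688, 166.8867950439453), 25.094030380249023)
cap 268.9085149047185 ((419.92498779296875, 174.22134399414062), 34.85710144042969)
body 3784 ((412.73681640625, 171.79383850097656), (62.87203598022461, 54.65403747558594), 77.15585327148438)
body 3197 ((412.6982116699219, 171.60940551757812), (62.50072479248047, 54.65153884887695), 77.16431427001953)
body 2070 ((414.9737243652344, 170.6802978515625), (61.694026947021484, 48.770057678222656), 77.15371704101562)
1467 face 166.6492638835471 940 nz 0.0007320481759415001
```

{"api": "carry_out", "payload": {"targets": [{"dx": 20,"dy": 0,"dz": 0,"yaw": 0},{"dx": 30,"dy": 0.5,"dz": 0,"yaw": 0},{"dx": 22,"dy": 0,"dz": 0,"yaw": 0},{"dx": 10,"dy": 0,"dz": 0,"yaw": 2.4},{"dx": 0,"dy": 0,"dz": 15,"yaw": 0},{"dx": 0,"dy": 0,"dz": 10,"yaw": 0},{"dx": 0,"dy": 0,"dz": 5,"yaw": 0},{"dx": 0,"dy": 0,"dz": 0,"yaw": 0},{"dx": 0,"dy": 0,"dz": 0,"yaw": 0}]}}

```text
t: 6.68
eef_pos: [490.3, 191.3, 286.0]
tool_rot: [[0.982, 0.189, 0.001], [0.189, -0.982, 0.0], [0.001, -0.0, -1.0]]
ft_force: [0.0, -0.0, -3.1]
opening: 0.553
grasp_force: 30.0
```

```bash
python3 w.py w5; python3 - <<'E'
from h import *
a=np.load("w5.npz");W=cloud(a["d"],a["K"],a["T"]);z=W[...,2]
nb=np.linalg.norm(W[...,:2]-[489,191],axis=-1)<55
q=W[nb&(z>85)&(z<172)];print("body",len(q),cv2.minAreaRect(q[:,:2].astype(np.float32)))
q=W[nb&(z>40)&(z<60)];print("well",len(q),cv2.minAreaRect(q[:,:2].astype(np.float32)))
for n in("scene","top"):
    im,d,K,T=shot(n);W=cloud(d,K,T);z=W[...,2]
    nb=np.linalg.norm(W[...,:2]-[489,191],axis=-1)<60
    q=W[nb&(z>85)&(z<172)];print(n,"body",len(q),cv2.minAreaRect(q[:,:2].astype(np.float32)))
    q=W[nb&(z>40)&(z<60)];print("well",len(q),cv2.minAreaRect(q[:,:2].astype(np.float32)))
    if n=="scene": save("s5",cv2.resize(im[230:400,210:370],None,fx=3.5,fy=3.5,interpolation=2))
E
```

```text
6.675 [490.26912468 191.34985194 285.9909258 ] [[0.982, 0.1891, 0.0006], [0.1891, -0.982, 0.0002], [0.0006, -0.0001, -1.0]] [ 20.   17.2 106.7  -0.   56.1  99.1] [ 2.52811068e-02 -1.20075404e-04 -3.08171161e+00] 0.5533759164907284 29.968328210525215
body 2793 ((492.79095458984375, 190.46536254882812), (63.754852294921875, 55.0041618347168), 74.8232192993164)
well 1468 ((489.1217041015625, 190.92098999023438), (82.23450469970703, 81.90176391601562), 74.7500991821289)
scene body 1309 ((487.3912658691406, 192.9485321044922), (61.25492477416992, 63.072418212890625), 75.15363311767578)
well 239 ((488.684814453125, 190.25486755371094), (82.4455337524414, 83.06056213378906), 75.1356201171875)
top body 1 ((500.5615539550781, 159.43927001953125), (0.0, 0.0), 0.0)
well 34 ((491.2369079589844, 154.72805786132812), (7.721731185913086, 38.72677230834961), 75.25474548339844)
```

View pics/s5.png

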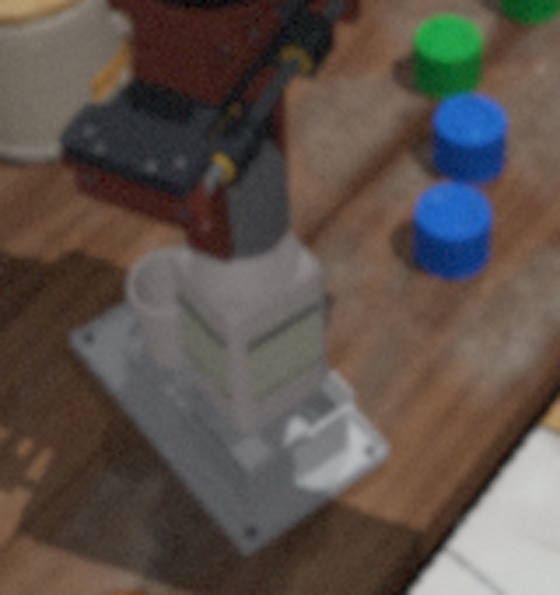

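The bottle hangs upright over the well, yaw-aligned and centred to within about 0.5 mm. I'll lower it gradually.

{"api": "carry_out", "payload": {"targets": [{"dx": -0.4,"dy": 0.4,"dz": 10,"yaw": 0},{"dx": 0,"dy": 0,"dz": 10,"yaw": 0},{"dx": 0,"dy": 0,"dz": 8,"yaw": 0},{"dx": 0,"dy": 0,"dz": 8,"yaw": 0},{"dx": 0,"dy": 0,"dz": 0,"yaw": 0}]}}

```text
t: 7.45
eef_pos: [489.5, 190.6, 248.8]
tool_rot: [[0.982, 0.189, -0.002], [0.189, -0.982, -0.001], [-0.002, 0.0, -1.0]]
ft_force: [-0.7, -0.5, -4.8]
opening: 0.552
grasp_force: 30.0
```

{"api": "carry_out", "payload": {"targets": [{"dx": 0,"dy": 0,"dz": 8,"yaw": 0},{"dx": 0,"dy": 0,"dz": 6,"yaw": 0},{"dx": 0,"dy": 0,"dz": 4,"yaw": 0},{"dx": 0,"dy": 0,"dz": 0,"yaw": 0}]}}

```text
t: 7.95
eef_pos: [489.7, 190.7, 231.3]
tool_rot: [[0.982, 0.189, -0.001], [0.189, -0.982, -0.0], [-0.001, 0.0, -1.0]]
ft_force: [0.2, -0.1, -2.1]
opening: 0.553
grasp_force: 30.0
```

{"api": "carry_out", "payload": {"targets": [{"dx": 0,"dy": 0,"dz": 3,"yaw": 0},{"dx": 0,"dy": 0,"dz": 2,"yaw": 0},{"dx": 0,"dy": 0,"dz": 0,"yaw": 0},{"dx": 0,"dy": 0,"dz": 0,"yaw": 0}]}}

```text
t: 8.45
eef_pos: [490.0, 190.8, 226.9]
tool_rot: [[0.982, 0.189, 0.0], [0.189, -0.982, 0.0], [0.0, -0.0, -1.0]]
ft_force: [-0.5, -0.1, -1.3]
opening: 0.552
grasp_force: 30.0
```

{"api": "carry_out", "payload": {"targets": [{"dx": 0,"dy": 0,"dz": 2,"yaw": 0},{"dx": 0,"dy": 0,"dz": 2,"yaw": 0},{"dx": 0,"dy": 0,"dz": 0,"yaw": 0},{"dx": 0,"dy": 0,"dz": 0,"yaw": 0}]}}

```text
t: 8.95
eef_pos: [490.6, 191.3, 224.0]
tool_rot: [[0.982, 0.189, 0.002], [0.189, -0.982, 0.001], [0.002, -0.001, -1.0]]
ft_force: [-2.3, 2.1, 8.6]
opening: 0.554
grasp_force: 30.0
```

{"api": "carry_out", "payload": {"targets": [{"dx": 0,"dy": 0,"dz": 3,"yaw": 0},{"dx": 0,"dy": 0,"dz": 3,"yaw": 0},{"dx": 0,"dy": 0,"dz": 0,"yaw": 0},{"dx": 0,"dy": 0,"dz": 0,"yaw": 0}]}}

```text
t: 9.45
eef_pos: [491.3, 191.7, 219.9]
tool_rot: [[0.982, 0.189, 0.004], [0.189, -0.982, 0.002], [0.004, -0.001, -1.0]]
ft_force: [-6.3, 0.7, 26.1]
opening: 0.553
grasp_force: 30.0
```

{"api": "carry_out", "payload": {"targets": [{"dx": -1,"dy": 0,"dz": -0.7,"yaw": 0},{"dx": 0,"dy": 0,"dz": 0,"yaw": -4},{"dx": 0,"dy": 0,"dz": 0,"yaw": -6},{"dx": 0,"dy": 0,"dz": 0,"yaw": -6},{"dx": 0,"dy": 0,"dz": 0,"yaw": -4},{"dx": 0,"dy": 0,"dz": 0,"yaw": 0}]}}

```text
t: 10.2
eef_pos: [490.5, 191.7, 219.8]
tool_rot: [[0.858, 0.514, 0.004], [0.514, -0.858, 0.003], [0.005, 0.0, -1.0]]
ft_force: [-3.6, 2.7, 16.6]
opening: 0.554
grasp_force: 30.0
```

```bash
python3 w.py w6; python3 -c "
from h import *
s=robot.observe();print(s['ft_torque'])
a=np.load('w6.npz');W=cloud(a['d'],a['K'],a['T']);z=W[...,2]
nb=np.linalg.norm(W[...,:2]-[489,191],axis=-1)<55
q=W[nb&(z>62)&(z<112)];print('body',len(q),cv2.minAreaRect(q[:,:2].astype(np.float32)))"
```

```text
10.2 [490.49545698 191.66294674 219.81868965] [[0.858, 0.5136, 0.0045], [0.5136, -0.858, 0.0026], [0.0052, 0.0001, -1.0]] [2.000e+01 2.270e+01 1.094e+02 1.000e-01 4.760e+01 7.910e+01] [-3.60196471  2.72361519 16.60200477] 0.5543640495402805 30.004247836768627
[0.42505773 0.53105968 0.05195309]
body 2269 ((505.9430236816406, 201.3545684814453), (40.096492767333984, 80.05348205566406), 30.629207611083984)
```

View pics/w6.png

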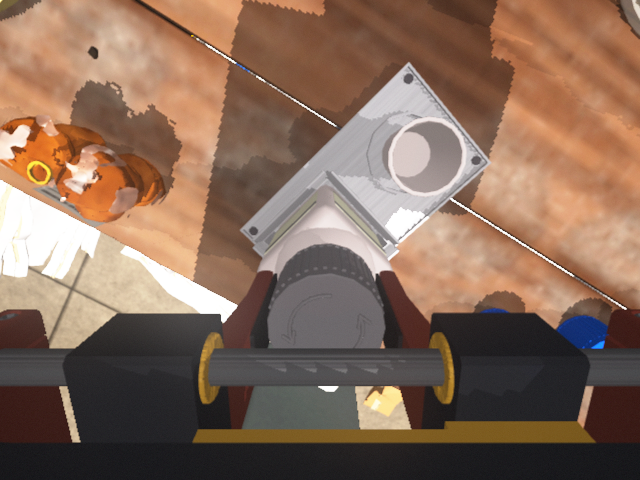

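The well still holds the bottle square (stand edges and label edges are parallel) and the cap has turned with the fingers. I'll finish the turn under the same push.

{"api": "carry_out", "payload": {"targets": [{"dx": 0,"dy": 0,"dz": 0.4,"yaw": -6},{"dx": 0,"dy": 0,"dz": 0,"yaw": -8},{"dx": 0,"dy": 0,"dz": 0,"yaw": -8},{"dx": 0,"dy": 0,"dz": 0,"yaw": -8},{"dx": 0,"dy": 0,"dz": 0,"yaw": -8},{"dx": 0,"dy": 0,"dz": 0,"yaw": -6},{"dx": 0,"dy": 0,"dz": 0,"yaw": -4},{"dx": 0,"dy": 0,"dz": 0,"yaw": 0},{"dx": 0,"dy": 0,"dz": 0,"yaw": 0}]}}

```text
t: 11.38
eef_pos: [490.3, 191.8, 219.9]
tool_rot: [[0.193, 0.981, 0.004], [0.981, -0.193, 0.003], [0.003, 0.003, -1.0]]
ft_force: [-4.7, 3.5, 22.1]
opening: 0.554
grasp_force: 30.0
```

```bash
python3 w.py w7; python3 -c "
from h import *
print(robot.observe()['ft_torque'])
o=np.hstack([np.load(n+'.npz')['im'][170:410,180:480] for n in('w4','w6','w7')]);save('cmp',cv2.resize(o,(795,int(240*795/900))))"
```

```text
11.375 [490.26282597 191.7907035  219.89132501] [[0.1933, 0.9811, 0.004], [0.9811, -0.1933, 0.0028], [0.0035, 0.0034, -1.0]] [2.000e+01 2.270e+01 1.094e+02 1.000e-01 4.770e+01 3.110e+01] [-4.74338193  3.54703179 22.11977791] 0.5537934497150463 30.012939255684614
[ 0.45614115  1.00500542 -0.05549708]
```

View pics/cmp.png

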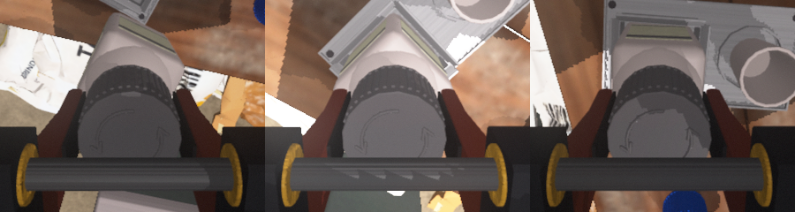

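Relative to the gripper the cap arrows are unchanged, while the stand has swung 68° in view and the bottle stays square in the well. Now I'll lift.

{"api": "carry_out", "payload": {"targets": [{"dx": 0,"dy": 0,"dz": -4,"yaw": 0},{"dx": 0,"dy": 0,"dz": -5,"yaw": 0},{"dx": 0,"dy": 0,"dz": -5,"yaw": 0},{"dx": 0,"dy": 0,"dz": -6,"yaw": 0},{"dx": 0,"dy": 0,"dz": 0,"yaw": 0},{"dx": 0,"dy": 0,"dz": 0,"yaw": 0}]}}

```text
t: 12.18
eef_pos: [488.9, 190.6, 236.9]
tool_rot: [[0.193, 0.981, -0.0], [0.981, -0.193, 0.0], [0.0, -0.0, -1.0]]
ft_force: [-0.8, 1.2, 0.2]
opening: 0.554
grasp_force: 30.0
```

{"api": "carry_out", "payload": {"targets": [{"dx": 0,"dy": 0,"dz": -8,"yaw": 0},{"dx": 0,"dy": 0,"dz": -12,"yaw": 0},{"dx": 0,"dy": 0,"dz": -14,"yaw": 0},{"dx": 0,"dy": 0,"dz": -12,"yaw": 0},{"dx": 0,"dy": 0,"dz": -6,"yaw": 0},{"dx": 0,"dy": 0,"dz": 0,"yaw": 0},{"dx": 0,"dy": 0,"dz": 0,"yaw": 0},{"dx": 0,"dy": 0,"dz": 0,"yaw": 0}]}}

```text
t: 13.18
eef_pos: [488.7, 190.5, 288.5]
tool_rot: [[0.193, 0.981, -0.001], [0.981, -0.193, -0.0], [-0.0, -0.001, -1.0]]
ft_force: [-0.1, 1.1, -0.2]
opening: 0.55
grasp_force: 30.0
```

```bash
python3 w.py w8; python3 - <<'E'
from h import *
im,d,K,T=shot("scene");W=cloud(d,K,T);z=W[...,2]
nb=np.linalg.norm(W[...,:2]-[489,191],axis=-1)<55
q=W[nb&(z>65)&(z<112)];print("body",cv2.minAreaRect(q[:,:2].astype(np.float32)))
a=im[230:400,210:370];b=np.load("w8.npz")["im"][150:450,150:500]
save("fin",np.hstack([cv2.resize(a,(376,400)),cv2.resize(b,(420,400))]))
E
```

```text
13.175 [488.67570572 190.50571394 288.50238702] [[0.1929, 0.9812, -0.0009], [0.9812, -0.1929, -0.0003], [-0.0005, -0.0008, -1.0]] [ 20.   16.9 106.7   0.   56.4  31.1] [-0.12200357  1.12024922 -0.23884755] 0.5495141766368459 29.999976349063218
body ((486.87969970703125, 191.9540557861328), (61.21849060058594, 62.49569320678711), 76.78438568115234)
```

View pics/fin.png

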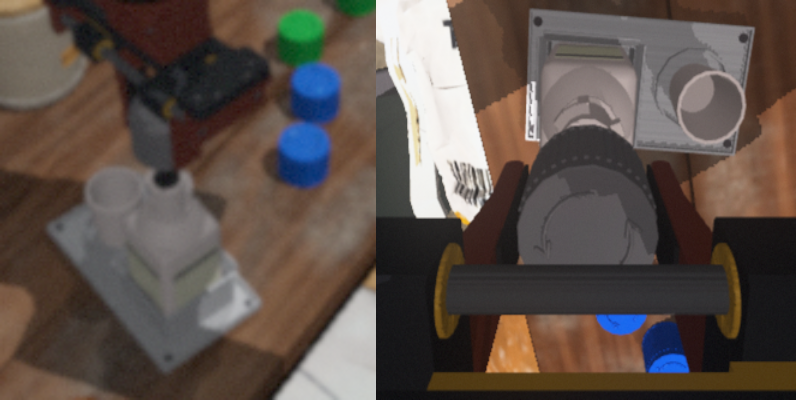

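The bottle is seated in the well with its mouth open (left view 170,185). The cap is held level about 35 mm above it, and the cup is untouched.

```bash
python3 -c "
from workcell import robot
print(robot.finish_job())"
```

```text
the job is handed in; nothing more can be done
None
```

I handed the job in: the bottle is upright in the dosing well, its cap is pressed, turned and lifted off, and the gripper holds it level about 35 mm above the open mouth. The cup, cookie pack and tape roll were never touched, and no verdict came back.

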